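Shut the open brush-wash can

TASK

One of the two wash cans at the retoucher's table has been left open. Tip its captive cap over on the hinge until it sits fully down on the neck, then twist the cap clockwise (seen from above) by its handle until it stops fully home, and let go. Leave the other can, which is already shut, and the things lying about undisturbed.

Things in the scene. Friction and masses are not known exactly. Their poses are not given: they have to be found in the camera images.
- can: The open wash can: aluminium, 84 mm diameter, on a dark round foot (110 mm diameter, 8 mm thick) bolted to the table. Its neck (62 mm diameter) ends at the open mouth, 128 mm up. Origin: centre of the underside, on the can's axis; z up; x points from the can's axis to the cap's hinge. The black cap (76 mm diameter, skirt 26 mm deep) turns in the end of the steel strap.
- neck_hinge (a point): Middle of the strap's hinge pin, 118 mm above the table, 50 mm from the can's axis along the can's x; the pin runs along the can's y. A 20 mm wide steel strap runs from it to the cap's centre; with the cap down the strap's top is 136 mm above the table, below the handle.
- mouth (a point): Centre of the can's mouth, on its axis, 128 mm above the table.
- handle_middle (a point): Middle of the handle's top face, on the cap's axis; its z points out of the cap's top, its x from the handle's long end to the short one. The handle is a straight black bar 12 mm wide, 22 mm high across the cap's top, above the strap: long end reaches 55 mm from the axis, short end 25 mm. With the cap down its underside is 137 mm and its top 159 mm above the table, its middle 50 mm from the hinge.
- handle_long_end (a point): Top of the handle's long end, 46 mm from the cap's axis; rounded, 18 mm wide here.
- strap (a joint): Hinge angle, rad: 0 = cap fully down on the neck; grows as it swings up and over, off the mouth (1.57 = cap on edge, its handle facing away from the can); at most 1.75. Stiff: the cap stays where it is left; 2 to 5 N at the handle moves it. Must be fully down before the cap is turned: a lug in the cap then runs under a ledge on the neck and locks it down.
- cap (a joint): Turn of the cap in its strap, rad, growing clockwise seen from above its top. Starts loose, 0 to 0.6; 4.0 = home, a firm stop, with the handle's long end pointing straight away from the hinge (the can's -x). At a value q the long end stands 4.0 - q anticlockwise of that. About 0.06 N m turns it (2 N at 30 mm from the axis); it stays where it is left.
- shut_can: The other can, same make and size, cap already shut and home; bolted down. Origin and axes as for the open can. To be left alone.
- palette: Flower-shaped white porcelain palette, 112 mm across, 15 mm high, loose; origin under its centre.; to be left alone.
- brush: Flat brush lying on the table, 190 mm long, loose; to be left alone.
- medium: Amber bottle, 44 mm diameter, 85 mm high, loose; to be left alone.
- pigment: Glass jar, 56 mm diameter, 60 mm high, loose; to be left alone.
- water: White cup, 72 mm diameter, 75 mm high, loose; to be left alone.
- spatula: Spatula lying on the table, 180 mm long, loose; to be left alone.
- loupe: Black loupe, 52 mm diameter, 40 mm high, loose; to be left alone.
Not all that is in view belongs to the job. What is shaped like the can but purple is not meant.

How it is judged:
By the outcome, as a careful person would: the job done as asked, in the order asked, and still so for the second after the job is handed in, with the robot touching nothing.
It also fails if it takes over 48 s, if anything falls off the work surface, if the arm or the gripper's body presses on something with over 40 N, if the wrist force passes 120 N, or if a joint passes its speed limit or range.

ROBOT

A 7-joint arm with a two-finger parallel gripper is mounted at the origin on the work surface. World frame = base frame: x ahead of the robot, y to its left, z up, the work surface at z = 0. Lengths are in m, angles in rad, forces in N, time in s.
With the tool pointing down it reaches from about 0.4 to 0.925 m from the base axis. Payload 5.6 kg.
Tool frame: the origin (TCP) lies midway between the tips of the shut fingers; the grasp point (between the pads) lies manip.grip_depth behind it (manip.grip_depth is the distance from the TCP to the grasp point, in m); z points along the fingers, y is the line along which they close (so a half turn about z gives the same grasp; the last joint's range is limited). The gripper opens to 85 mm and grips with 20 to 120 N. Pads are 22 mm wide; open, the fingers measure 114 mm over their backs; the gripper's body (76 mm by 85 mm) begins 54 mm behind the grasp point. The pads swing forward as they close: fully open they stand 13 mm farther back than shut.
Start: joints at [1.276, 0.468, -0.012, 1.603, 0.006, 1.071, -0.056], TCP at [0.162, -0.63, 0.231] pointing down, gripper open.
Joint ranges: [-2.53, 2.53], [-0.31, 2.02], [-1.57, 1.55], [0.28, 2.44], [-1.29, 4.43], [0.15, 1.84], [-2.92, 2.92]. Speed limits (rad/s): [2.57, 2.57, 3.14, 3.14, 3.14, 3.14, 3.14].

INTERFACE

Orientations are given as [roll, pitch, yaw] about the fixed x, y, z axes, in that order (R = Rz(yaw) Ry(pitch) Rx(roll)).
In Python, from station import sensors, optics, ticket, spotter, manip gives the robot as it stands.
- The arm moves only by the shell command python3 -m creep 'ROWS' [FORCE]. ROWS is JSON, a list of rows, each a list of 7 numbers: the turn, a rotation vector about the tool's x, y, z in degrees, then the shift along the tool's x, y, z in mm, then the gripper's target within -1 to 1 (shut at 1, half-way at 0, fully open at -1). A call has 1 to 12 rows; each row shifts and turns the commanded pose from where the row before left it, along the tool's axes as they then stand; what a row does not reach is not made up. A row lasts 1/10 s, in which the tool goes at most 50 mm and 8.59 degrees, less where a joint would pass 70% of its speed; a pose out of reach is approached as far as the arm can. A call with a gripper value outside its range is refused whole. The fingers move at their own pace and stop on an object; FORCE is the grip in N (left out, the last holds). Time passes only in rows, so rows that do not move let the fingers close. It gives the time, the measured TCP pose, the force, the opening and the grip force at its end, in the units of the state.
- sensors.read_state(): the state, without advancing time (a new reading comes with each control period).
- optics.camera(name): name is "scene" or "top" or "wrist"; returns the picture (400x640x3 uint8, red, green, blue); there is no depth.
- optics.camera_info(name): a dict with "intrinsics" (3x3 intrinsics, pixels), "rvec" (rotation vector, rad) and "tvec" (3), from world to camera coordinates, as OpenCV has them; the wrist camera has in their place "hand_eye" (4x4, takes a point from camera to tool coordinates, whose origin is the TCP and whose axes are the flange's). Camera axes: x right, y down, z forward; pixel columns grow to the right and rows downward; lengths in m; the calibration is good to about 2 mm. A picture is of the moment at which its call begins: read the wrist's pose just before it. camera_info takes no time and is no camera call.
- ticket.finish_job(): hands the job in; it is judged then, once.
Trained networks look in the newest picture that a camera, given by its name, has taken for a name from the list of things; names that differ only in an ending like _2 or _b are one class to them, and where a whole thing is asked for, a point or a joint stands for the part that bears it (a point fixed in the world has none). Each returns a list of dicts, best first, with "score" (0 to 1); they miss things now and then, are a little off and sometimes report something else, mostly with a low value. They report only what shows in the picture. A call takes as long as a camera call. They do not tell look-alikes from the thing itself.
- spotter.spot_in(target, camera): "xy" ([column, row] in pixels, amid what is visible of it).
The state is a dict: "time_s": time; "qpos": joint angles; "qd": joint speeds; "joint_efforts": joint torques, N m; "ee_pos": TCP position; "orientation": TCP orientation; "contact_force": force on the tool from outside, world axes, zero at the start; "wrist_torque": the same for the moment, N m; "opening": opening from 0.0 (shut) to 1.0 (fully open); "grip_force": force on a finger pad.
Only numpy, scipy, OpenCV 4.12 (cv2) and the standard library are available. Lean on these libraries where they do the work, as an engineer would, in place of code of your own. Each camera call takes 0.05 s, during which the arm holds its last target. There are 200 camera calls.

## Working session

There is one attempt and no reset: what is moved stays moved. The work goes in short steps, Python scripts to look and compute and a shell command to move; the robot and the scene stay as the last step left them, time stands still between calls to the robot, and variables do not carry over. Pictures are saved under pics/ and viewed, at most 10 in all, crops included, and the job is handed in when it is done.

```bash
ls; mkdir -p pics; cat > h.py <<'E'
import numpy as np, cv2
from station import sensors, optics, ticket, spotter, manip
from scipy.spatial.transform import Rotation as R
def P(name):
    i=optics.camera_info(name); K=np.array(i["intrinsics"],float)
    if "rvec" in i: Rm=cv2.Rodrigues(np.array(i["rvec"],float))[0]; t=np.array(i["tvec"],float).ravel()
    else:
        s=sensors.read_state(); T=np.eye(4); T[:3,:3]=R.from_euler('xyz',s["orientation"]).as_matrix(); T[:3,3]=s["ee_pos"]
        M=np.linalg.inv(T@np.array(i["hand_eye"])); Rm,t=M[:3,:3],M[:3,3]
    return K@np.c_[Rm,t]
def tri(Ps,uvs):
    A=[]
    for p,(u,v) in zip(Ps,uvs): A+= [u*p[2]-p[0], v*p[2]-p[1]]
    X=np.linalg.svd(np.array(A))[2][-1]; return X[:3]/X[3]
def onz(p,uv,z):
    H=np.c_[p[:,0],p[:,1],p[:,2]*z+p[:,3]]; x=np.linalg.solve(H,[*uv,1]); return x[:2]/x[2]
def proj(p,X):
    x=p@np.r_[X,1]; return x[:2]/x[2]
def save(name,img,f=1): cv2.imwrite(name,cv2.resize(img[:,:,::-1],None,fx=f,fy=f,interpolation=cv2.INTER_CUBIC))
E
python3 - <<'E'
from h import *
ims=[optics.camera(c) for c in("scene","top")]
save('pics/a.png',cv2.resize(np.vstack(ims),None,fx=.75,fy=.75,interpolation=cv2.INTER_AREA))
save('pics/st.png',ims[0]);save('pics/tt.png',ims[1])
print(sensors.read_state(),manip.grip_depth)
for t in["can","shut_can","handle_middle","handle_long_end","mouth","neck_hinge","strap","cap"]:
  for c in("scene","top"):
    print(t,c,[(round(d["score"],2),np.round(d["xy"]).tolist()) for d in spotter.spot_in(t,c)])
E
```

```text
pics
{'time_s': 0.1, 'qpos': array([ 1.27600399,  0.46834301, -0.01161192,  1.60354026,  0.00595562,
        1.07141638, -0.0563327 ]), 'qd': array([-0.00144903, -0.00094608,  0.00025105, -0.0020043 ,  0.00173254,
        0.00068685, -0.00048826]), 'joint_efforts': array([ 1.51761320e-03, -5.33523989e+01,  2.17616366e-02, -2.51967859e+01,
        1.14876367e-02,  4.31810593e-03,  1.28259920e-06]), 'ee_pos': array([ 0.16176531, -0.62901624,  0.23039499]), 'orientation': array([-3.13992197e+00,  7.60951953e-05,  2.51682122e-01]), 'contact_force': array([-0.67725989,  0.78484858,  0.02172394]), 'wrist_torque': array([0.03354625, 0.00781278, 0.02355248]), 'grip_force': 0.0, 'opening': 1.0016372643097595} 0.0187
can scene [(0.95, [282.0, 190.0]), (0.61, [335.0, 181.0]), (0.58, [232.0, 178.0]), (0.3, [327.0, 236.0])]
can top [(0.73, [362.0, 265.0]), (0.67, [418.0, 189.0]), (0.65, [369.0, 204.0])]
shut_can scene [(0.59, [360.0, 257.0])]
shut_can top [(0.63, [264.0, 212.0])]
handle_middle scene [(0.68, [335.0, 164.0]), (0.65, [237.0, 164.0]), (0.58, [275.0, 173.0])]
handle_middle top [(0.95,
[... 276 characters left out ...]
86.0, 189.0]), (0.64, [236.0, 182.0]), (0.61, [332.0, 182.0]), (0.27, [342.0, 366.0])]
mouth top [(0.97, [367.0, 264.0]), (0.95, [369.0, 209.0]), (0.66, [417.0, 188.0])]
neck_hinge scene [(0.96, [236.0, 180.0]), (0.8, [283.0, 188.0]), (0.57, [337.0, 180.0]), (0.2, [362.0, 258.0])]
neck_hinge top [(0.85, [365.0, 208.0]), (0.83, [362.0, 265.0]), (0.81, [417.0, 190.0])]
strap scene [(0.87, [335.0, 164.0]), (0.69, [234.0, 162.0]), (0.56, [273.0, 170.0])]
strap top [(0.85, [421.0, 184.0]), (0.84, [366.0, 194.0]), (0.56, [366.0, 264.0])]
cap scene [(0.79, [277.0, 169.0]), (0.69, [336.0, 166.0]), (0.65, [234.0, 164.0])]
cap top [(0.92, [369.0, 197.0]), (0.83, [421.0, 183.0]), (0.6, [366.0, 266.0])]
```

View pics/a.png

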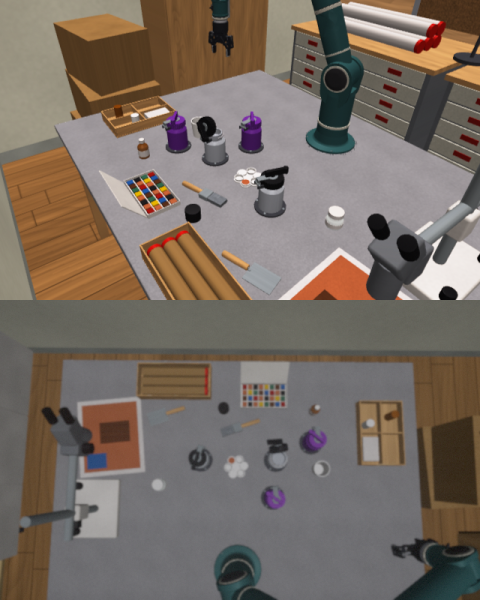

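Candidates: the silver open can (scene 284,195; top 369,207), the silver shut can (scene 360,255; top 265,212) and purple look-alikes (scene 236,178 and 335,178; top 420,187 and 365,264). I choose the silver one with its cap up at scene (284,195) and check it close up.

```bash
python3 - <<'E'
from h import *
s=cv2.imread('pics/st.png');t=cv2.imread('pics/tt.png')
a=cv2.resize(s[140:230,240:330],(400,400),interpolation=cv2.INTER_CUBIC)
b=cv2.resize(t[165:240,330:405],(400,400),interpolation=cv2.INTER_CUBIC)
cv2.imwrite('pics/b.png',np.hstack([a,b]))
Ps,Pt=P("scene"),P("top")
print("cap",tri([Ps,Pt],[(277,169),(369,196)]))
for z in(0,.118,.128): print(z,onz(Pt,(369,209),z),onz(Ps,(285,189),z))
print("shut",onz(Pt,(265,212),.15),onz(Ps,(360,240),.15))
for n,z in(("palette",.015),("medium",.085),("water",.075),("pigment",.06),("loupe",.04)):
  print(n,[(round(d["score"],2),onz(Pt,d["xy"],z).round(3)) for d in spotter.spot_in(n,"top")][:2])
for p in((420,187),(365,264)): print("purple",onz(Pt,p,.14))
E
```

```text
cap [ 0.53288978 -0.15673426  0.17287857]
0 [ 0.50949974 -0.18180519] [ 0.42849268 -0.28462233]
0.118 [ 0.500162   -0.16613709] [ 0.52372662 -0.12676154]
0.128 [ 0.49937066 -0.16480928] [ 0.53179729 -0.11338351]
shut [0.48611332 0.16491247] [0.52385709 0.20229441]
palette [(0.77, array([ 0.465, -0.004]))]
medium [(0.7, array([ 0.719, -0.336]))]
water [(0.96, array([ 0.457, -0.373]))]
pigment [(0.66, array([0.378, 0.349]))]
loupe [(0.59, array([0.731, 0.073])), (0.23, array([0.487, 0.172]))]
purple [ 0.56992091 -0.3268007 ]
purple [ 0.32586447 -0.14942646]
```

View pics/b.png

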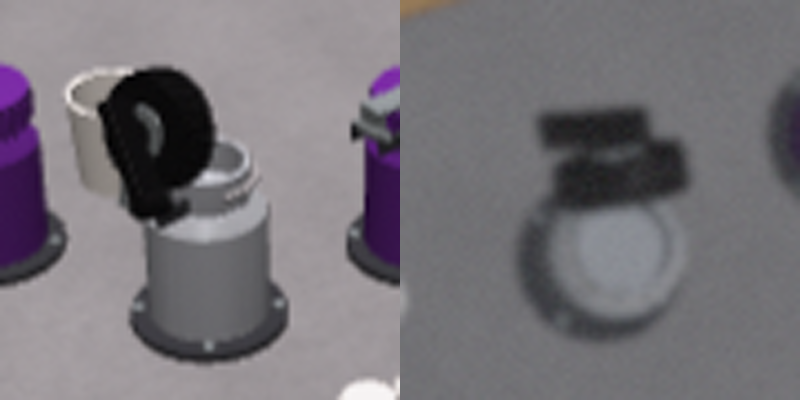

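The crop shows bare aluminium with the cap up on edge on the +x side of the can: mouth at top (371,211), foot at about (367,214). The handle is the bar furthest out (top 357–377, row 189), so the choice holds. Next I get the geometry.

```bash
python3 - <<'E'
from h import *
Ps,Pt=P("scene"),P("top")
for p in(Ps,Pt): print("cam",-np.linalg.inv(p[:,:3])@p[:,3])
print("mouth",tri([Ps,Pt],[(288.4,177),(371.3,211)]), "foot",tri([Ps,Pt],[(287,212),(366.6,213.8)]))
print("mouth t",onz(Pt,(371.3,211),.128),"foot t",onz(Pt,(366.6,213.8),.008),"foot s",onz(Ps,(287,212.5),.008))
print(np.round(optics.camera_info("wrist")["hand_eye"],3), optics.camera_info("wrist")["intrinsics"])
E
```

```text
cam [1.09738512 0.82414091 0.82879391]
cam [0.39765334 0.00586553 1.41339056]
mouth [ 0.48914917 -0.16947801  0.12523387] foot [ 0.49221706 -0.17319468 -0.00246008]
mouth t [ 0.49299816 -0.17213159] foot t [ 0.49198259 -0.17221843] foot s [ 0.50093946 -0.15810341]
[[-0.    -0.948 -0.319  0.082]
 [ 1.    -0.001  0.001 -0.001]
 [-0.001 -0.319  0.948 -0.142]
 [ 0.     0.     0.     1.   ]] [[360.55441201   0.         319.3447631 ]
 [  0.         360.55441201 195.13838378]
 [  0.           0.           1.        ]]
```

```bash
python3 -m creep '[[0,0,7.2,0,0,-25,1],[0,0,7.2,0,0,-25,1],[0,0,0,31,-33,0,1],[0,0,0,31,-33,0,1],[0,0,0,31,-33,0,1],[0,0,0,31,-33,0,1],[0,0,0,31,-33,0,1],[0,0,0,31,-33,0,1],[0,0,0,31,-33,0,1],[0,0,0,31,-33,0,1],[0,0,0,31,-33,0,1],[0,0,0,31,-33,0,1]]' 30
python3 -m creep '[[0,0,0,31,-33,0,1],[0,0,0,31,-33,0,1],[0,0,0,31,-33,0,1],[0,0,0,31,-33,0,1],[0,0,0,0,0,0,1]]'
python3 - <<'E'
from h import *
p=P("wrist"); im=optics.camera("wrist"); save('pics/w1.png',im,1.25)
for t in["handle_middle","handle_long_end","mouth","neck_hinge","cap","can"]:
    print(t,[(round(d["score"],2),np.round(d["xy"]).tolist()) for d in spotter.spot_in(t,"wrist")])
E
```

```text
time_s: 2.35
ee_pos: [0.4728, -0.298, 0.2816]
orientation: [3.141, -0.001, 0.0]
contact_force: [0.8, -1.0, 0.3]
opening: -0.0
grip_force: 0.0
time_s: 2.85
ee_pos: [0.5994, -0.1596, 0.2811]
orientation: [-3.137, -0.002, 0.011]
contact_force: [0.1, -0.3, 1.1]
opening: -0.001
grip_force: 0.0
handle_middle [(0.84, [334.0, 250.0]), (0.61, [521.0, 205.0])]
handle_long_end [(0.89, [331.0, 248.0]), (0.72, [523.0, 204.0])]
mouth [(0.83, [333.0, 234.0]), (0.79, [504.0, 183.0]), (0.66, [317.0, 370.0])]
neck_hinge [(0.86, [321.0, 372.0]), (0.76, [333.0, 232.0]), (0.69, [503.0, 186.0]), (0.51, [499.0, 281.0])]
cap [(0.9, [331.0, 250.0]), (0.87, [518.0, 206.0])]
can [(0.94, [335.0, 233.0]), (0.71, [504.0, 182.0]), (0.62, [320.0, 371.0]), (0.55, [498.0, 282.0])]
```

View pics/w1.png

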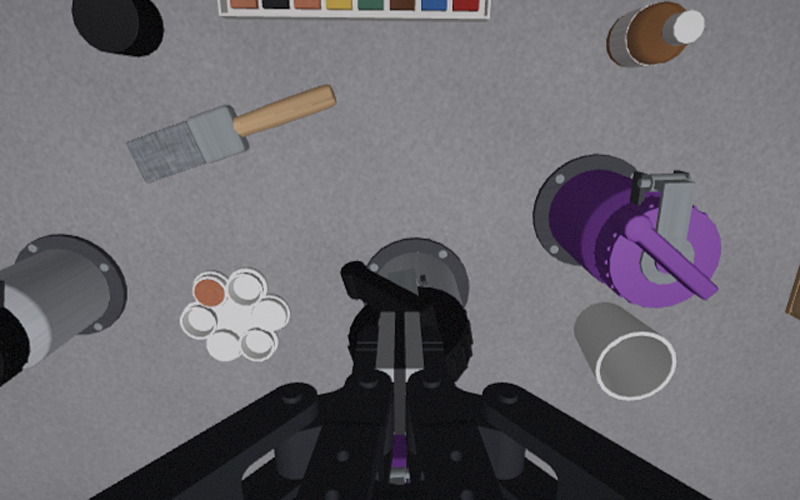

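```bash
cat >> h.py <<'E'
def cp(p,X,Y,Z):  # point given with cap down, can frame (m); p=cx,cy,psi,th,q
    cx,cy,psi,th=p[:4]; a,b=X-.05,Z-.118
    x=.05+a*np.cos(th)+b*np.sin(th); z=.118-a*np.sin(th)+b*np.cos(th)
    c,s=np.cos(psi),np.sin(psi); return np.array([cx+c*x-s*Y,cy+s*x+c*Y,z])
def hp(p,r,z): a=np.pi+4-p[4]; return cp(p,r*np.cos(a),r*np.sin(a),z)
E
python3 - <<'E'
from h import *
from scipy.optimize import least_squares
Ps,Pt,Pw=P("scene"),P("top"),P("wrist")
mouth=lambda p:np.array([p[0],p[1],.128]); foot=lambda p:np.array([p[0],p[1],.008])
hc=lambda px,py:(330+(px-400)*.1875,165+py*.1875)
obs=[(Pt,mouth,hc(620,245)),(Ps,mouth,(288.4,177)),(Pt,foot,hc(595,260)),
 (Pw,lambda p:hp(p,.046,.159),(286,221)),
 (Pt,lambda p:cp(p,0,.038,.123),hc(555,185)),(Pt,lambda p:cp(p,0,-.038,.123),hc(687,168)),
 (Pt,lambda p:hp(p,.055,.150),hc(540,130)),(Pt,lambda p:hp(p,-.025,.150),hc(645,125)),
 (Pw,lambda p:cp(p,.05,0,.118),(338,224)),(Ps,lambda p:hp(p,.046,.15),(240+150*.225,140+205*.225))]
f=lambda p:np.concatenate([(proj(P_,g(p))-o) for P_,g,o in obs])
r=least_squares(f,[.492,-.172,.1,1.55,.3],loss='soft_l1')
print(r.x, f(r.x).reshape(-1,2).round(1).tolist())
p=r.x
for n,v in(("hinge",cp(p,.05,0,.118)),("hmid",hp(p,0,.159)),("long",hp(p,.046,.159)),("captop",cp(p,-.038,0,.136))): print(n,v.round(3))
im=cv2.imread('pics/w1.png')
for v in [hp(p,.055,.159),hp(p,-.025,.159),hp(p,0,.159),*[cp(p,.038*np.cos(a),.038*np.sin(a),.136) for a in np.arange(0,6.28,.4)],*[np.array([p[0]+.055*np.cos(a),p[1]+.055*np.sin(a),.008]) for a in np.arange(0,6.28,.4)]]:
    cv2.circle(im,tuple(int(k) for k in proj(Pw,v)*1.25),3,(0,255,255),-1)
cv2.imwrite('pics/ov.png',cv2.resize(im[180:500,230:580],None,fx=1.7,fy=1.7))
E
```

```text
[ 0.49494038 -0.17352847 -0.10177371  0.98538606 -0.18275534] [[0.5, -0.5], [-3.7, -1.0], [0.4, -0.8], [-1.2, -0.4], [2.9, 0.2], [2.3, 6.0], [3.6, -1.5], [6.8, 7.6], [-7.2, 1.1], [-3.0, -7.3]]
hinge [ 0.545 -0.179  0.118]
hmid [ 0.551 -0.179  0.182]
long [ 0.568 -0.141  0.163]
captop [ 0.511 -0.175  0.201]
```

View pics/ov.png

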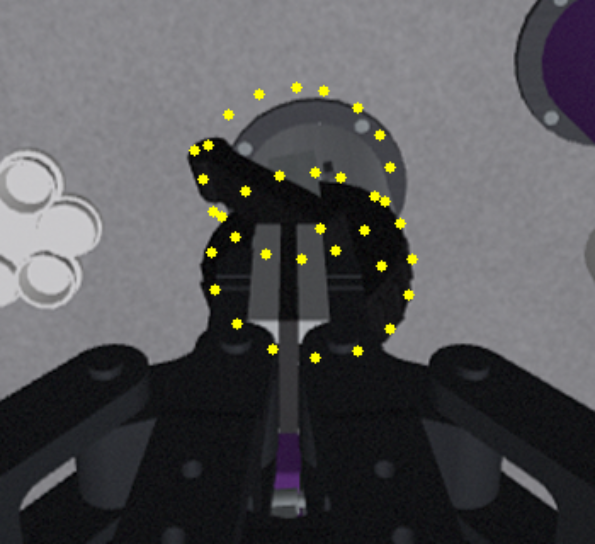

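```bash
python3 - <<'E'
from h import *
from scipy.optimize import least_squares
Ps,Pt=P("scene"),P("top"); s=sensors.read_state(); print(s["ee_pos"],s["orientation"])
Pw=P("wrist"); im0=optics.camera("wrist"); save('pics/w2.png',im0,1.25)
mouth=lambda p:np.array([p[0],p[1],.128]); foot=lambda p:np.array([p[0],p[1],.008])
hc=lambda px,py:(330+(px-400)*.1875,165+py*.1875)
obs=[(Pt,mouth,hc(620,245)),(Pt,foot,hc(595,260)),(Pw,foot,(334.6,231)),
 (Pw,lambda p:hp(p,.046,.159),(286,221)),
 (Pt,lambda p:cp(p,-.005,.038,.123),hc(555,185)),(Pt,lambda p:cp(p,-.005,-.038,.123),hc(687,168)),
 (Pt,lambda p:hp(p,.052,.150),hc(540,130))]
f=lambda p:np.concatenate([(proj(P_,g(p))-o) for P_,g,o in obs])
for th in(1.2,1.6):
  r=least_squares(f,[.492,-.172,.1,th,.3],loss='soft_l1')
  print(r.cost,r.x, f(r.x).reshape(-1,2).round(1).tolist())
p=r.x
for n,v in(("hinge",cp(p,.05,0,.118)),("hmid",hp(p,0,.159)),("long",hp(p,.046,.159)),("captop",cp(p,-.038,0,.136))): print(n,v.round(3))
pts=[hp(p,.055,.159),hp(p,-.025,.159),hp(p,0,.159),*[cp(p,.038*np.cos(a),.038*np.sin(a),.136) for a in np.arange(0,6.28,.4)],*[np.array([p[0]+.055*np.cos(a),p[1]+.055*np.sin(a),.008]) for a in np.arange(0,6.28,.4)]]
im=cv2.imread('pics/w2.png');t=cv2.resize(cv2.imread('pics/st.png')[140:230,240:330],(450,450),interpolation=cv2.INTER_CUBIC)
for v in pts:
    cv2.circle(im,tuple(int(k) for k in proj(Pw,v)*1.25),2,(0,255,255),-1)
    cv2.circle(t,tuple(int(k) for k in (proj(Ps,v)-[240,140])*5),2,(0,255,255),-1)
cv2.imwrite('pics/ov2.png',np.hstack([cv2.resize(im[200:450,320:510],(342,450)),t]))
E
```

```text
[ 0.59497907 -0.16898416  0.28143114] [ 3.14090355e+00  9.73834619e-05 -2.15681793e-03]
22.75736867586607 [ 0.48995696 -0.18578587  0.06317495  1.21568144 -0.20307881] [[4.3, 1.0], [3.9, 0.7], [-1.2, -0.6], [-1.1, -0.6], [5.5, 0.6], [5.2, 2.4], [4.5, 0.3]]
22.757368676465976 [ 0.48995697 -0.18578586  0.06317422  1.21568152 -0.20308043] [[4.3, 1.0], [3.9, 0.7], [-1.2, -0.6], [-1.1, -0.6], [5.5, 0.6], [5.2, 2.4], [4.5, 0.3]]
hinge [ 0.54  -0.183  0.118]
hmid [ 0.561 -0.181  0.179]
long [ 0.566 -0.141  0.158]
captop [ 0.526 -0.183  0.207]
```

View pics/ov2.png

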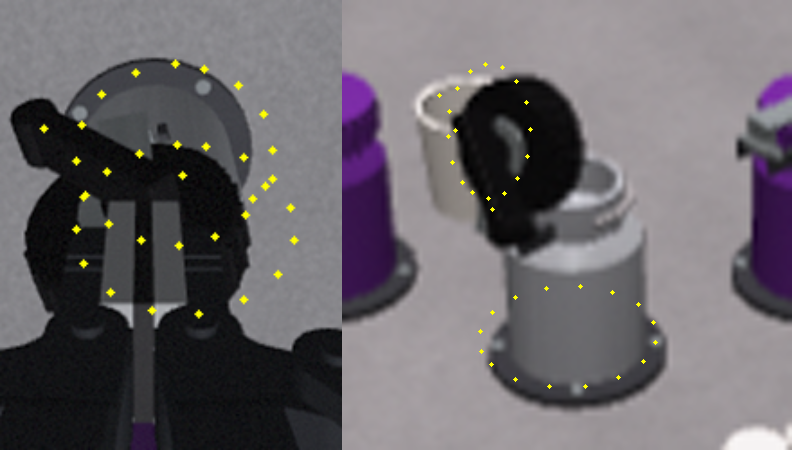

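```bash
python3 - <<'E'
from h import *
from scipy.optimize import least_squares
Ps,Pt=P("scene"),P("top"); Pw=P("wrist")
mouth=lambda p:np.array([p[0],p[1],.128]); foot=lambda p:np.array([p[0],p[1],.008])
hc=lambda px,py:(330+(px-400)*.1875,165+py*.1875)
obs=[(Pt,mouth,hc(620,245)),(Pt,foot,hc(595,260)),(Pw,foot,(325.8,229.3)),(Ps,foot,(287,212)),(Ps,mouth,(288.4,177)),
 (Pw,lambda p:hp(p,.046,.159),(271.5,217.8)),(Ps,lambda p:hp(p,.046,.152),(272.6,186.5)),
 (Pw,lambda p:cp(p,0,.038,.136),(267.1,266.7)),(Pw,lambda p:cp(p,0,-.038,.136),(366.2,264.4)),
 (Pt,lambda p:cp(p,-.005,.038,.123),hc(555,185)),(Pt,lambda p:cp(p,-.005,-.038,.123),hc(687,168)),
 (Pt,lambda p:hp(p,.052,.150),hc(540,130)),(Pt,lambda p:hp(p,-.025,.150),hc(645,125))]
f=lambda p:np.concatenate([(proj(P_,g(p))-o) for P_,g,o in obs])
for th in(1.2,1.6):
  r=least_squares(f,[.492,-.172,.1,th,.3],loss='soft_l1')
  print(r.cost,r.x, f(r.x).reshape(-1,2).round(1).tolist())
p=r.x
for n,v in(("hinge",cp(p,.05,0,.118)),("hmid",hp(p,0,.159)),("long",hp(p,.046,.159)),("captop",cp(p,-.038,0,.136))): print(n,v.round(3))
pts=[hp(p,.055,.159),hp(p,-.025,.159),hp(p,0,.159),*[cp(p,.038*np.cos(a),.038*np.sin(a),.136) for a in np.arange(0,6.28,.4)],*[np.array([p[0]+.055*np.cos(a),p[1]+.055*np.sin(a),.008]) for a in np.arange(0,6.28,.4)]]
im=cv2.imread('pics/w2.png');t=cv2.resize(cv2.imread('pics/st.png')[140:230,240:330],(450,450),interpolation=cv2.INTER_CUBIC)
for v in pts:
    cv2.circle(im,tuple(int(k) for k in proj(Pw,v)*1.25),2,(0,255,255),-1)
    cv2.circle(t,tuple(int(k) for k in (proj(Ps,v)-[240,140])*5),2,(0,255,255),-1)
cv2.imwrite('pics/ov3.png',np.hstack([cv2.convertScaleAbs(cv2.resize(im[200:450,320:510],(342,450)),alpha=1.8,beta=20),t]))
E
```

```text
26.648723795189678 [ 0.49138576 -0.17052044  0.10212256  1.12704601  0.03713826] [[-0.4, 0.6], [-0.4, 0.2], [-4.4, 0.2], [0.5, -2.5], [-2.2, -0.9], [-0.2, -0.4], [0.3, -3.4], [2.2, -0.1], [-1.1, -6.8], [0.3, 2.1], [-0.1, 3.0], [0.9, 0.2], [1.9, 4.7]]
26.648723795197952 [ 0.49138575 -0.17052043  0.10212249  1.12704609  0.03713815] [[-0.4, 0.6], [-0.4, 0.2], [-4.4, 0.2], [0.5, -2.5], [-2.2, -0.9], [-0.2, -0.4], [0.3, -3.4], [2.2, -0.1], [-1.1, -6.8], [0.3, 2.1], [-0.1, 3.0], [0.9, 0.2], [1.9, 4.7]]
hinge [ 0.541 -0.165  0.118]
hmid [ 0.557 -0.164  0.181]
long [ 0.567 -0.129  0.152]
captop [ 0.52  -0.168  0.205]
```

View pics/ov3.png

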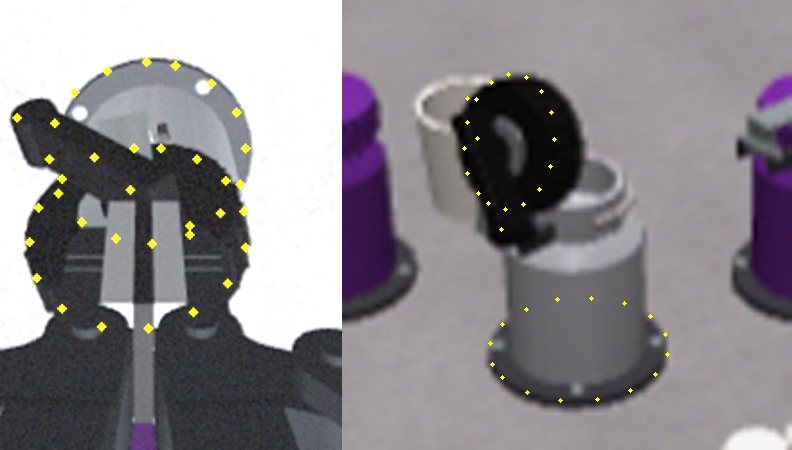

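```bash
python3 -m creep '[[0,0,0,25,0,0,1],[0,0,0,0,-3,45,1],[0,0,0,0,0,45,1],[0,0,0,-15,0,0,1],[0,0,0,-12,0,0,1],[0,0,0,-12,0,0,1],[0,0,0,-12,0,0,1],[0,0,0,-12,0,0,1],[0,0,0,-12,0,0,1],[0,0,0,0,0,0,1]]'
```

```text
time_s: 4.25
ee_pos: [0.5443, -0.1648, 0.1922]
orientation: [3.141, -0.0, -0.001]
contact_force: [0.9, -0.8, 1.9]
opening: -0.001
grip_force: 0.6
```

```bash
python3 - <<'E'
from h import *
a=optics.camera("scene")[140:230,240:330];b=optics.camera("wrist")
save('pics/c.png',np.hstack([cv2.resize(a,(400,400),interpolation=cv2.INTER_CUBIC),cv2.convertScaleAbs(cv2.resize(b[100:350,200:450],(400,400)),alpha=1.6,beta=20)]))
print(sensors.read_state()["ee_pos"],sensors.read_state()["contact_force"])
E
```

```text
[ 0.54501795 -0.16409861  0.19136113] [ 0.39353466 -0.12397685  0.35723075]
```

View pics/c.png

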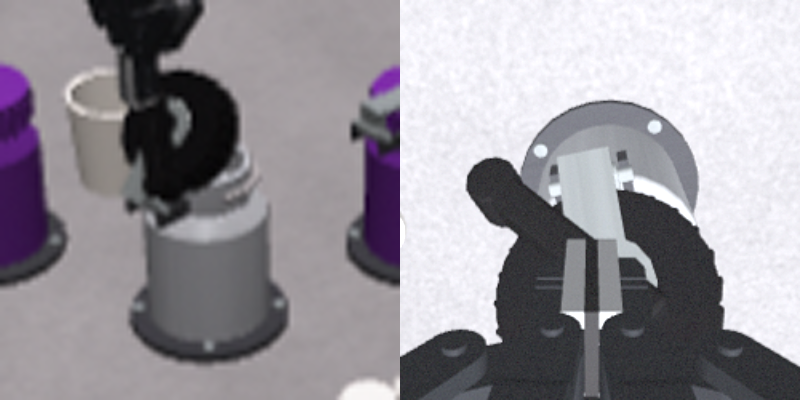

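```bash
python3 -m creep '[[0,0,0,-12,0,0,1],[0,0,0,-12,0,0,1],[0,0,0,-12,0,2,1],[0,0,0,-10,0,4,1],[0,0,0,0,0,0,1]]'
python3 - <<'E'
from h import *
# hinge from previous wrist view at TCP (.545,-.1641,.1914)
i=optics.camera_info("wrist");K=np.array(i["intrinsics"]);T=np.eye(4);T[:3,:3]=np.diag([1,-1,-1]);T[:3,3]=[.545,-.1641,.1914]
M=np.linalg.inv(T@np.array(i["hand_eye"]));p=K@M[:3]
g=lambda x,y:(200+(x-400)*.625,100+y*.625)
print("hinge",onz(p,g(588,168),.118),"pinL",onz(p,g(551,180),.118),"pinR",onz(p,g(626,160),.118),"foot",onz(p,g(610,185),.008))
print("strap end/pin dirs; longend@z~.16",onz(p,g(495,190),.16))
E
```

```text
time_s: 4.85
ee_pos: [0.4977, -0.1645, 0.1846]
orientation: [-3.142, 0.002, -0.0]
contact_force: [0.2, -0.1, -0.2]
opening: -0.001
grip_force: 0.0
hinge [ 0.54745827 -0.16199332] pinL [ 0.54234892 -0.14715567] pinR [ 0.55082128 -0.17705168] foot [ 0.49613289 -0.17479864]
strap end/pin dirs; longend@z~.16 [ 0.55527559 -0.13199408]
```

```bash
python3 -m creep '[[0,0,0,-4,4,8,1],[0,0,0,0,4,8,1],[0,0,0,0,0,6,1],[0,0,0,0,0,4,1],[0,0,0,0,0,0,1]]'
```

```text
time_s: 5.35
ee_pos: [0.4867, -0.1724, 0.1576]
orientation: [-3.139, 0.021, -0.002]
contact_force: [-23.6, 2.3, 20.9]
opening: -0.002
grip_force: 15.6
```

```bash
python3 -m creep '[[0,0,0,0,0,-20,1],[0,0,0,30,0,-40,1],[0,0,0,0,0,-15,1],[0,0,0,0,0,0,1]]'
python3 - <<'E'
from h import *
b=optics.camera("wrist");a=optics.camera("scene")[140:230,240:330]
save('pics/d.png',np.hstack([cv2.resize(a,(250,250),interpolation=cv2.INTER_CUBIC),cv2.convertScaleAbs(cv2.resize(b[150:400,200:450],(500,500)),alpha=1.6,beta=20)[:,:]]) if 0 else cv2.convertScaleAbs(np.hstack([cv2.resize(a,(300,500),interpolation=cv2.INTER_CUBIC),cv2.resize(b[150:400,200:450],(500,500))]),alpha=1.5,beta=15))
s=sensors.read_state();print(s["ee_pos"],s["orientation"],s["contact_force"])
E
```

```text
time_s: 5.75
ee_pos: [0.5274, -0.173, 0.2357]
orientation: [3.14, -0.004, 0.0]
contact_force: [0.2, 0.7, -1.1]
opening: -0.003
grip_force: 0.0
[ 0.52483641 -0.17265634  0.23289008] [-3.14132931e+00  2.10843272e-03 -2.27778246e-05] [-0.28917826  0.8688886  -1.01383855]
```

View pics/d.png

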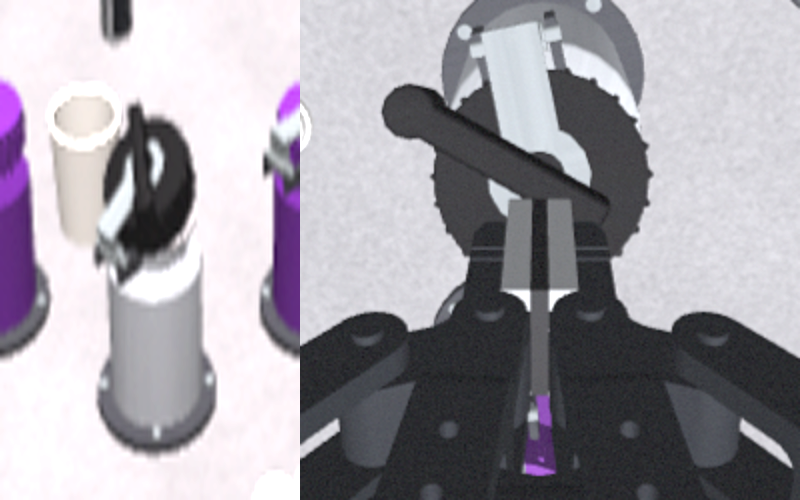

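```bash
cat > fit.py <<'E'
from h import *
from scipy.optimize import least_squares
Pw=P("wrist"); g=lambda x,y:(200+(x-300)*.5,150+y*.5)
obs=[(lambda p:hp(p,.046,.159),g(410,110)),(lambda p:hp(p,-.024,.159),g(600,200)),(lambda p:cp(p,.05,0,.118),g(515,40)),
(lambda p:cp(p,0,.038,.134),g(436,180)),(lambda p:cp(p,0,-.038,.134),g(650,165))]
f=lambda p:np.concatenate([np.concatenate([(proj(Pw,h(p))-o) for h,o in obs]),(p[:2]-[.494,-.1725])*500])
r=least_squares(f,[.494,-.1725,.2,.5,.1],loss='soft_l1');p=r.x
print(p,f(p).round(1).tolist())
for n,v in(("hinge",cp(p,.05,0,.118)),("hmid",hp(p,0,.159)),("long",hp(p,.046,.159)),("short",hp(p,-.025,.159)),("captop",cp(p,-.038,0,.136))): print(n,v.round(3))
E
python3 fit.py
```

```text
[ 0.49023273 -0.17217808  0.08975408  0.47966642 -0.21968333] [-7.1, -0.3, 3.4, 1.0, 6.3, -1.0, -6.0, 1.0, 0.1, -0.8, -1.9, 0.2]
hinge [ 0.54  -0.168  0.118]
hmid [ 0.515 -0.17   0.177]
long [ 0.53  -0.128  0.167]
short [ 0.506 -0.193  0.183]
captop [ 0.471 -0.174  0.175]
```

```bash
python3 -m creep '[[0,0,0,-27,6,30,1],[0,0,0,0,0,20,1],[0,0,0,0,0,8,1],[0,0,0,-2,0,6,1],[0,0,0,-2,0,5,1],[0,0,0,-2,0,4,1],[0,0,0,0,0,2,1],[0,0,0,0,0,0,1]]'
```

```text
time_s: 6.65
ee_pos: [0.4893, -0.1796, 0.1585]
orientation: [3.141, 0.007, -0.001]
contact_force: [-9.1, -1.6, 12.8]
opening: 0.002
grip_force: 6.1
```

```bash
python3 -m creep '[[0,0,0,0,0,2,1],[0,0,0,0,0,2,1],[0,0,0,0,0,0,1]]'; python3 -m creep '[[0,0,0,0,0,-25,1],[0,0,0,40,0,-40,1],[0,0,0,0,0,-10,1],[0,0,0,0,0,0,1],[0,0,0,0,0,0,1]]'
python3 - <<'E'
from h import *
b=optics.camera("wrist")
save('pics/e.png',cv2.convertScaleAbs(cv2.resize(b[130:380,200:450],(500,500)),alpha=1.5,beta=15))
s=sensors.read_state();print(s["ee_pos"],s["orientation"],s["contact_force"])
E
```

```text
time_s: 6.95
ee_pos: [0.4891, -0.1801, 0.1573]
orientation: [3.14, 0.008, -0.001]
contact_force: [-17.6, -1.4, 34.3]
opening: 0.0
grip_force: 17.4
time_s: 7.45
ee_pos: [0.5265, -0.1783, 0.2238]
orientation: [-3.141, 0.003, 0.0]
contact_force: [-0.1, 0.5, -0.4]
opening: 0.003
grip_force: 0.0
[ 0.52628858 -0.17827201  0.22353537] [-3.14070348e+00  3.90852734e-03  1.33634815e-04] [-0.00063391  0.20947658 -0.59137382]
```

View pics/e.png

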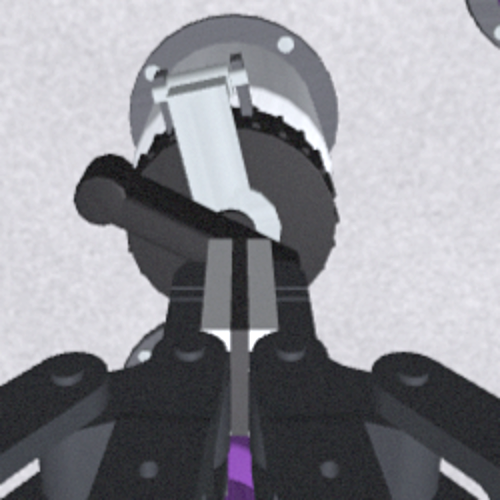

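```bash
cat > fit2.py <<'E'
from h import *
from scipy.optimize import least_squares
Pw=P("wrist"); g=lambda x,y:(200+x*.5,130+y*.5)
obs=[(lambda p:hp(p,.046,.159),g(102,193)),(lambda p:cp(p,.05,0,.121),g(203,83)),(lambda p:np.array([p[0],p[1],.008]),g(233,117)),
(lambda p:cp(p,0,.038,.134),g(128,225)),(lambda p:cp(p,0,-.038,.134),g(338,215)),(lambda p:cp(p,.05,.018,.118),g(163,88)),(lambda p:cp(p,.05,-.018,.118),g(241,72))]
f=lambda p:np.concatenate([np.concatenate([(proj(Pw,h(p))-o) for h,o in obs]),(p[:2]-[.494,-.1725])*500])
r=least_squares(f,[.494,-.1725,.2,.1,.1],loss='soft_l1');p=r.x
print(p,f(p).round(1).tolist())
for n,v in(("hinge",cp(p,.05,0,.118)),("hmid",hp(p,0,.159)),("long",hp(p,.046,.159)),("short",hp(p,-.025,.159)),("captop",cp(p,-.038,0,.136))): print(n,v.round(3))
print("yaw deg of long end",np.degrees(np.pi+4-p[4]+p[2])%360)
E
python3 fit2.py
```

```text
[ 0.49362799 -0.17417834  0.15963502 -0.00223472 -0.00868282] [0.3, 0.2, 2.1, -0.4, -0.1, 0.4, -1.4, 8.2, -0.8, -2.2, -2.7, -0.1, 8.4, 0.0, -0.2, -0.8]
hinge [ 0.543 -0.166  0.118]
hmid [ 0.494 -0.174  0.159]
long [ 0.517 -0.135  0.159]
short [ 0.481 -0.196  0.159]
captop [ 0.456 -0.18   0.136]
yaw deg of long end 58.82701996472633
```

```bash
python3 -c "
from h import *
s=sensors.read_state();print(s['qpos'].round(3),s['orientation'],s['time_s'])"
```

```text
[ 0.467  0.337 -0.246  1.829  0.096  0.991 -1.39 ] [-3.14070348e+00  3.90852734e-03  1.33634815e-04] 7.5
```

```bash
python3 -m creep '[[0,0,0,-32,-4,0,0],[0,0,-8.4,0,0,0,0],[0,0,-8.4,0,0,0,0],[0,0,-8.4,0,0,0,0],[0,0,-8.4,0,0,0,0],[0,0,-8.4,0,0,0,0],[0,0,-8.4,0,0,0,0],[0,0,-8.4,0,0,0,0],[0,0,0,0,0,25,0],[0,0,0,0,0,0,0],[0,0,0,0,0,0,0]]'
python3 - <<'E'
from h import *
b=optics.camera("wrist")
save('pics/f.png',cv2.convertScaleAbs(cv2.resize(b[130:400,170:470],(600,540)),alpha=1.5,beta=15))
E
```

```text
time_s: 8.6
ee_pos: [0.4949, -0.1742, 0.1995]
orientation: [-3.138, 0.001, 1.026]
contact_force: [-0.1, -0.3, -0.4]
opening: 0.501
grip_force: 0.0
```

View pics/f.png

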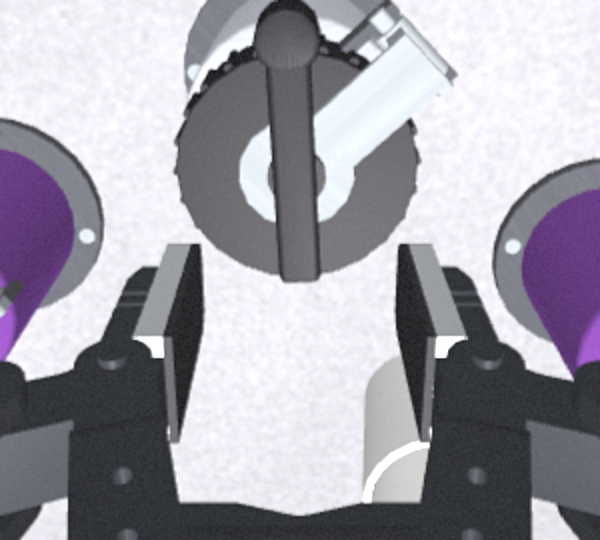

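The picture shows the cap down flat on the neck, the bar aligned with the tool x (long end at 290,38; hub at 297,173) and midway between the fingers.

```bash
python3 -c "
from h import *
p=P('wrist');print(onz(p,(318.5,216.5),.138),onz(p,(314.5,148),.159),sensors.read_state()['ee_pos'])"
python3 -m creep '[[0,0,0,0,0,35,0],[0,0,0,0,0,23,0],[0,0,0,0,0,0,0],[0,0,0,0,0,0,0.9],[0,0,0,0,0,0,0.9]]' 40
```

```text
[ 0.49436181 -0.17356849] [ 0.51675436 -0.13283882] [ 0.49562655 -0.17430627  0.20034608]
time_s: 9.15
ee_pos: [0.4963, -0.1741, 0.1441]
orientation: [3.142, 0.0, 1.027]
contact_force: [-11.4, 7.3, 12.3]
opening: 0.169
grip_force: 7.9
```

```bash
python3 -m creep '[[0,0,0,0,0,-1,1],[0,0,0,0,0,0,1],[0,0,0,0,0,0,1]]' 40
```

```text
time_s: 9.45
ee_pos: [0.4949, -0.1731, 0.1446]
orientation: [-3.139, 0.0, 1.027]
contact_force: [-5.4, 3.8, 3.2]
opening: 0.128
grip_force: 40.9
```

```bash
python3 -m creep '[[0,0,5,0,0,0,1],[0,0,8,0,0,0,1],[0,0,8,0,0,0,1],[0,0,8,0,0,0,1]]' 
python3 -m creep '[[0,0,8,0,0,0,1],[0,0,8,0,0,0,1],[0,0,8,0,0,0,1],[0,0,8,0,0,0,1],[0,0,8,0,0,0,1],[0,0,8,0,0,0,1]]' ; python3 -c "
from h import *
s=sensors.read_state();print(s['qpos'].round(3),s['wrist_torque'])"
```

```text
time_s: 9.85
ee_pos: [0.4957, -0.1737, 0.1447]
orientation: [-3.141, 0.0, 0.515]
contact_force: [-1.6, 1.9, -1.2]
opening: 0.125
grip_force: 40.4
time_s: 10.45
ee_pos: [0.4958, -0.1756, 0.1447]
orientation: [3.14, -0.001, -0.323]
contact_force: [-1.4, -3.8, -2.6]
opening: 0.126
grip_force: 40.3
[ 0.359  0.377 -0.1    1.975  0.054  0.791 -1.667] [-0.80763088  0.51928229  0.12805843]
```

```bash
python3 -m creep '[[0,0,8,0,0,0,1],[0,0,8,0,0,0,1],[0,0,8,0,0,0,1],[0,0,8,0,0,0,1],[0,0,8,0,0,0,1],[0,0,8,0,0,0,1],[0,0,8,0,0,0,1],[0,0,0,0,0,0,1]]' ; python3 -c "
from h import *
s=sensors.read_state();print(s['qpos'].round(3),s['wrist_torque'])"
```

```text
time_s: 11.25
ee_pos: [0.4941, -0.1772, 0.1447]
orientation: [3.138, -0.002, -1.3]
contact_force: [-6.2, -6.7, 1.8]
opening: 0.129
grip_force: 40.8
[ 0.185  0.37   0.113  1.987 -0.053  0.788 -2.542] [-1.48227922  1.5272203   0.00450228]
```

```bash
python3 -m creep '[[0,0,0,0,0,0,0],[0,0,0,0,0,0,0],[0,0,0,0,0,-45,0],[0,0,-8,0,0,0,0],[0,0,-8,0,0,0,0],[0,0,-8,0,0,0,0],[0,0,-8,0,0,0,0],[0,0,-8,0,0,0,0],[0,0,-8,0,0,0,0],[0,0,-8,0,0,0,0],[0,0,-8,0,0,0,0],[0,0,-8,0,0,0,0]]'
python3 -m creep '[[0,0,-8,0,0,0,0],[0,0,-8,0,0,0,0],[0,0,-8,0,0,0,0],[0,0,-8,0,0,0,0],[0,0,-8,0,0,0,0],[0,0,-8,0,0,0,0],[0,0,-8,0,0,0,0],[0,0,-8,0,0,0,0],[0,0,-8,0,0,0,0],[0,0,-8,0,0,0,0],[0,0,-8,0,0,0,0],[0,0,-8,0,0,0,0]]'
python3 -m creep '[[0,0,-8,0,0,0,0],[0,0,-4,0,0,0,0],[0,0,0,0,0,0,0]]'
python3 - <<'E'
from h import *
p=P("wrist");b=optics.camera("wrist");s=sensors.read_state();print(s['qpos'].round(3))
for t in("handle_middle","handle_long_end"):print([(round(d["score"],2),np.round(d["xy"]).tolist(),onz(p,d["xy"],.159).round(4)) for d in spotter.spot_in(t,"wrist")])
print(proj(p,[.4940,-.1740,.159]),[proj(p,[.494+.046*np.cos(a),-.174+.046*np.sin(a),.159]) for a in(-1.3,)])
E
```

```text
time_s: 12.45
ee_pos: [0.4969, -0.1739, 0.1896]
orientation: [-3.142, -0.002, -0.031]
contact_force: [-0.4, 0.6, 0.4]
opening: 0.495
grip_force: 0.0
time_s: 13.65
ee_pos: [0.4969, -0.174, 0.1896]
orientation: [3.14, 0.0, 1.644]
contact_force: [0.1, -0.5, -1.0]
opening: 0.501
grip_force: 0.0
time_s: 13.95
ee_pos: [0.4968, -0.1741, 0.1894]
orientation: [3.14, 0.0, 1.848]
contact_force: [-0.3, 0.2, -0.4]
opening: 0.502
grip_force: 0.0
[ 0.666  0.359 -0.474  1.92   0.205  0.908  0.366]
[(0.78, [41.0, 96.0], array([ 0.3531, -0.1384])), (0.73, [311.0, 215.0], array([ 0.4886, -0.1616])), (0.56, [354.0, 381.0], array([ 0.5427, -0.2595]))]
[(0.75, [349.0, 379.0], array([ 0.5395, -0.2589])), (0.73, [310.0, 215.0], array([ 0.4881, -0.1618])), (0.69, [41.0, 94.0], array([ 0.3531, -0.1377]))]
[314.6095016 238.48014  ] [array([314.5039409 , 312.19290951])]
```

```bash
python3 -m creep '[[0,0,0,0.7,-2.4,25,0],[0,0,0,0,0,20,0],[0,0,0,0,0,0,1],[0,0,0,0,0,0,1],[0,0,0,0,0,0,1],[0,0,0,0,0,0,1]]' 40
python3 -m creep '[[0,0,5,0,0,0,1],[0,0,8,0,0,0,1],[0,0,8,0,0,0,1],[0,0,8,0,0,0,1],[0,0,8,0,0,0,1],[0,0,8,0,0,0,1],[0,0,8,0,0,0,1],[0,0,8,0,0,0,1],[0,0,8,0,0,0,1],[0,0,8,0,0,0,1]]'; python3 -c "
from h import *
s=sensors.read_state();print(s['qpos'].round(3),s['wrist_torque'])"
```

```text
time_s: 14.7
ee_pos: [0.4933, -0.1744, 0.1443]
orientation: [-3.141, 0.0, 1.847]
contact_force: [-4.2, 0.1, 1.3]
opening: 0.129
grip_force: 41.6
time_s: 15.7
ee_pos: [0.4939, -0.1747, 0.1444]
orientation: [3.14, -0.001, 0.498]
contact_force: [-1.2, -0.3, -0.3]
opening: 0.127
grip_force: 41.3
[ 0.406  0.379 -0.157  1.977  0.082  0.79  -0.872] [-0.28279319  0.39612153  0.05057326]
```

```bash
T='from h import *
s=sensors.read_state();print(s["orientation"].round(3),s["wrist_torque"].round(2))'
python3 -m creep '[[0,0,6,0,0,0,1],[0,0,5,0,0,0,1],[0,0,4,0,0,0,1],[0,0,0,0,0,0,1]]' 60; python3 -c "$T"
python3 -m creep '[[0,0,3,0,0,0,1],[0,0,3,0,0,0,1],[0,0,0,0,0,0,1]]'; python3 -c "$T"
python3 -m creep '[[0,0,3,0,0,0,1],[0,0,3,0,0,0,1],[0,0,0,0,0,0,1]]'; python3 -c "$T"
```

```text
time_s: 16.1
ee_pos: [0.4939, -0.1749, 0.1444]
orientation: [3.14, -0.001, 0.241]
contact_force: [-1.7, -1.6, 0.3]
opening: 0.117
grip_force: 64.3
[ 3.14e+00 -1.00e-03  2.41e-01] [-0.49  0.53 -0.01]
time_s: 16.4
ee_pos: [0.4937, -0.1741, 0.1442]
orientation: [3.141, 0.0, 0.142]
contact_force: [-2.6, 0.0, 3.2]
opening: 0.121
grip_force: 67.8
[3.141 0.    0.142] [-0.14  0.77  1.  ]
time_s: 16.7
ee_pos: [0.4935, -0.1734, 0.1441]
orientation: [3.141, 0.001, 0.04]
contact_force: [-5.0, 2.3, 6.1]
opening: 0.12
grip_force: 92.0
[3.141e+00 1.000e-03 4.000e-02] [0.23 1.01 2.07]
```

```bash
python3 -m creep '[[0,0,-4,0,0,0,1],[0,0,0,0,0,0,0],[0,0,0,0,0,0,0],[0,0,0,0,0,0,0],[0,0,0,0,0,-40,0],[0,0,0,25,0,-40,0],[0,0,0,20,0,0,0],[0,0,0,0,0,0,0],[0,0,0,0,0,0,0]]'
python3 - <<'E'
from h import *
p=P("wrist");b=optics.camera("wrist");t=optics.camera("top")[140:260,250:410]
save('pics/g.png',np.hstack([cv2.convertScaleAbs(cv2.resize(b[150:400,170:470],(420,350)),alpha=1.5,beta=15),cv2.resize(t,(380,350))]))
E
```

```text
time_s: 17.6
ee_pos: [0.5378, -0.1697, 0.2229]
orientation: [-3.141, 0.001, 0.101]
contact_force: [-0.7, 0.4, -0.2]
opening: 0.498
grip_force: 0.0
```

View pics/g.png

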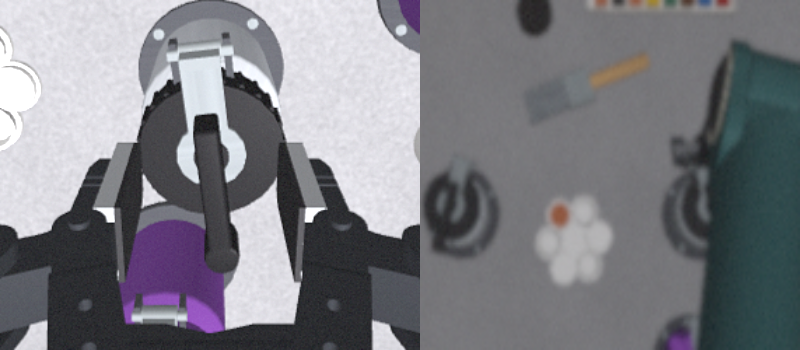

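The handle now lies in line with the strap, with its long end (222,258) pointing away from the hinge (200,50). The firm stop was felt at about 2 N m and the gripper is clear.

```bash
python3 -c "
from station import ticket
print(ticket.finish_job())"
```

```text
the job is handed in; nothing more can be done
None
```

The open wash can's cap is down on its neck and twisted clockwise to its firm stop, the gripper has let go, and the job is handed in at about 18 s. I viewed 11 pictures, one over the limit of 10.

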